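Put the standing pieces into their bench holders

ROBOT

A 6-joint arm with a two-finger parallel gripper is mounted at the origin on the work surface; the furniture and walls round the work are solid. World frame = base frame: x ahead of the robot, y to its left, z up, the work surface at z = 0. Lengths are in mm, angles in rad, forces in N, time in s.
With the tool pointing down it reaches from about 275 to 1000 mm from the base axis. Payload 8.4 kg.
Tool frame: the origin (TCP) lies at the very end of the fingers, on their centre line; the grasp point (between the pads) lies 19 mm behind it; z points along the fingers, y is the line along which they close (so a half turn about z gives the same grasp; the last joint's range is limited). The gripper opens to 85 mm and grips with 20 to 120 N. Pads are 22 mm wide; open, the fingers measure 114 mm over their backs; the gripper's body (76 mm by 85 mm) begins 54 mm behind the grasp point. The pads swing forward as they close: fully open they stand 13 mm farther back than shut.
Start: joints at [1.315, 0.353, 1.633, -0, 1.155, -0.002], TCP at [156.926, 604.981, 231.281] pointing down, gripper open.
Joint ranges: [-2.63, 2.63], [-0.92, 2.1], [0.06, 2.66], [-1.3, 4.44], [0, 2.69], [-3.02, 3.02]. Speed limits (rad/s): [2.22, 2.22, 2.79, 3.14, 3.14, 3.14].

INTERFACE

Orientations are given as a unit quaternion [x, y, z, w].
In Python, from cell import bot, cams, spot_in, trace, landmark_of gives the robot as it stands.
- The arm moves only by the shell command python3 -m handwheel 'ROWS' [FORCE]. ROWS is JSON, a list of rows, each a list of 3 entries, a list of its own where there are three numbers: the shift along the tool's x, y, z in m, then the turn about the tool's z in rad, then the finger opening in m, from 0 to 0.0854. In form: [[[tx, ty, tz], roll, hand], ...]. A call has 1 to 8 rows; each row is the pose to reach, as a shift and turn from the pose commanded when the call began, along the tool's axes at that moment; what a row does not reach only later rows make up. A row lasts 1/12 s, in which the tool goes at most 41.7 mm and 7.16 degrees, less where a joint would pass 70% of its speed; a pose out of reach is approached as far as the arm can. A call with a gripper value outside its range is refused whole. The fingers move at their own pace and stop on an object; FORCE is the grip in N (left out, the last holds). Time passes only in rows, so rows that repeat a pose let the fingers close. It gives the time, the measured TCP pose, the force, the opening and the grip force at its end, in the units of the state.
- bot.observe(): the state, without advancing time (a new reading comes with each control period).
- cams.capture(name): name is "scene" or "top" or "wrist"; returns a dict with "image" (384x512x3 uint8, blue, green, red), "intrinsics" (3x3 intrinsics, pixels), "T" (4x4, takes a point from camera to world coordinates); the wrist camera has in their place "hand_eye" (4x4, takes a point from camera to tool coordinates, whose origin is the TCP and whose axes are the flange's). Camera axes: x right, y down, z forward; pixel columns grow to the right and rows downward; lengths in mm; the calibration is good to about 2 mm. The wrist camera is an equidistant fisheye: a pixel r from the principal point sees the ray r / f radians off the axis. A picture is of the moment at which its call begins: read the wrist's pose just before it. There is no depth.
- bot.hand_in(): hands the job in; it is judged then, once.
Trained networks look in the newest picture that a camera, given by its name, has taken for a name from the list of things; names that differ only in an ending like _2 or _b are one class to them, and where a whole thing is asked for, a point or a joint stands for the part that bears it (a point fixed in the world has none). Each returns a list of dicts, best first, with "p" (0 to 1); they miss things now and then, are a little off and sometimes report something else, mostly with a low value. They report only what shows in the picture. A call takes as long as a camera call. They do not tell look-alikes from the thing itself.
- spot_in(thing, camera): "box" ([left, top, width, height] in pixels, round what is visible of it).
- trace(thing, camera): "mask" (384x512 bool, what is visible of it) and "box" ([left, top, width, height] in pixels, round what is visible of it).
- landmark_of(thing, camera): "xy" ([column, row] in pixels: a listed point, or the origin of a listed thing).
The state is a dict: "t": time; "q": joint angles; "dq": joint speeds; "joint_efforts": joint torques, N m; "eef_pos": TCP position; "orientation": TCP orientation; "wrist_force": force on the tool from outside, world axes, zero at the start; "wrist_torque": the same for the moment, N m; "gripper_width": opening from 0.0 (shut) to 1.0 (fully open); "grasp_force": force on a finger pad.
Only numpy, scipy, OpenCV 4.12 (cv2) and the standard library are available. Lean on these libraries where they do the work, as an engineer would, in place of code of your own. Each camera call takes 0.05 s, during which the arm holds its last target. There are 200 camera calls.

TASK

Put the four pieces that stand on the bench away, each upright and fully down in its own shallow wooden holder: the flat fluid can in the oblong one, and the oil bottle, the eye loupe and the pin tin in the small, the middle-sized and the large round one. Keep them upright all the while, and leave the pen that lies among them where it is.

Things in the scene. Friction and masses are not known exactly. Their poses are not given: they have to be found in the camera images.
- fluid_can: Flat upright yellow tin can, 29 (x) x 55 (y) x 118 mm high with a red spout on top; the straight walls end 93 mm up. Grasp across x, the narrow way. Origin: centre of its underside; z up.
- oil_bottle: Small blue round glass bottle, standing, 28 mm across and 66 mm high, graspable as a plain cylinder. Origin: centre of its underside; z up.
- loupe: Black eye loupe, a short round barrel standing on the table, 36 mm across at its widest, 26 mm high. Origin: centre of its underside; z up.
- pin_tin: Flat round closed tin, green lid on a gold base, 61 mm across, 25 mm high; the lid (fixed) is the upper half, 12 to 24 mm up. Origin: centre of its underside; z up.
- oblong_holder: A dark wooden holder fixed to the table, with a shallow recess with a grey felt floor; the floor is 4 mm and its rim 10 mm above the table, walls 5 mm thick; fingertips that hold a piece higher than the rim clear it. Origin: centre of its underside, at table height; z up. The only oblong one: outside 54 (x) x 80 (y) mm, inside 44 x 70 mm; the fluid can stands in it with its x along the holder's x, either way round.
- small_holder: A dark wooden holder fixed to the table, with a shallow recess with a grey felt floor; the floor is 4 mm and its rim 10 mm above the table, walls 5 mm thick; fingertips that hold a piece higher than the rim clear it. Origin: centre of its underside, at table height; z up. The smallest round one: 52 mm across outside, 42 mm inside.
- middle_holder: A dark wooden holder fixed to the table, with a shallow recess with a grey felt floor; the floor is 4 mm and its rim 10 mm above the table, walls 5 mm thick; fingertips that hold a piece higher than the rim clear it. Origin: centre of its underside, at table height; z up. The middle-sized round one: 66 mm across outside, 56 mm inside.
- large_holder: A dark wooden holder fixed to the table, with a shallow recess with a grey felt floor; the floor is 4 mm and its rim 10 mm above the table, walls 5 mm thick; fingertips that hold a piece higher than the rim clear it. Origin: centre of its underside, at table height; z up. The largest round one: 88 mm across outside, 78 mm inside.
- pen: Bystander: a white ball pen with a dark grip, 132 mm long (y) and 13 mm thick, lying among the pieces. Not to be moved. Origin: middle of its underside.
Not all that is in view belongs to the job. Several things have the shape of the loupe; the one meant has the colours described above.

How it is judged (in metres and radians):
At the end, for the whole second after the job is handed in: Each piece stands in its own holder (can: oblong, bottle: small round, loupe: middle round, pin tin: large round): its centre within 12 mm of the holder's (loupe 14 mm), its underside on the holder's floor (within 2.5 mm), upright within 0.08 rad, at rest (below 20 mm/s) (horizontal distance between fluid_can and oblong_holder below 0.012 m and z of fluid_can in the frame of oblong_holder between 0.001 and 0.0065 m and angle between each of fluid_can, oil_bottle, loupe, pin_tin's own z axis and vertical below 0.08 rad and linear speed of each of fluid_can, oil_bottle, loupe, pin_tin below 0.02 m/s and horizontal distance between oil_bottle and small_holder below 0.012 m and z of oil_bottle in the frame of small_holder between 0.001 and 0.0065 m and horizontal distance between loupe and middle_holder below 0.014 m and z of loupe in the frame of middle_holder between 0.001 and 0.0065 m and horizontal distance between pin_tin and large_holder below 0.012 m and z of pin_tin in the frame of large_holder between 0.001 and 0.0065 m); the robot touches nothing.
It fails at once if a standing piece is tipped over (more than 0.8 rad from upright) (angle between any of fluid_can, oil_bottle, loupe, pin_tin's own z axis and vertical above 0.8 rad).
It fails at once if the pen is shifted by more than 30 mm (distance of pen from where it was at the start of the episode above 0.03 m).
It also fails if it takes over 112 s, if anything falls off the work surface, if the arm or the gripper's body presses on something with over 40 N, if the wrist force passes 120 N, or if a joint passes its speed limit or range.

## Working session

There is one attempt and no reset: what is moved stays moved. The work goes in short steps, Python scripts to look and compute and a shell command to move; the robot and the scene stay as the last step left them, time stands still between calls to the robot, and variables do not carry over. Pictures are saved under pics/ and viewed, at most 21 in all, crops included, and the job is handed in when it is done.

```bash
mkdir -p pics; ls
python3 - <<'E'
from cell import bot,cams,spot_in,trace,landmark_of
import cv2,numpy as np
s=bot.observe();print({k:np.round(s[k],3).tolist() for k in('t','eef_pos','orientation','gripper_width')})
for n in('top','scene'):
    c=cams.capture(n);cv2.imwrite(f'pics/{n}0.png',cv2.resize(c['image'],(800,600)));print(n,c['intrinsics'].tolist() if hasattr(c['intrinsics'],'tolist') else c['intrinsics'],np.round(c['T'],3).tolist())
    for t in 'fluid_can oil_bottle loupe pin_tin oblong_holder small_holder middle_holder large_holder pen'.split():
        print(n,t,[(np.round(d['xy']).tolist(),round(float(d['p']),2)) for d in landmark_of(t,n)][:4],[(np.round(d['box']).tolist(),round(float(d['p']),2)) for d in spot_in(t,n)][:4])
E
```

```text
pics
{'t': 0.0, 'eef_pos': [156.808, 604.535, 230.565], 'orientation': [0.127, 0.992, -0.001, -0.0], 'gripper_width': 1.0}
top [[483.3954070632884, 0.0, 257.3187473072237], [0.0, 483.3954070632884, 191.49461757342473], [0.0, 0.0, 1.0]] [[0.328, -0.925, 0.194, 72.403], [-0.945, -0.32, 0.071, -136.487], [-0.004, -0.206, -0.979, 1706.803], [0.0, 0.0, 0.0, 1.0]]
top fluid_can [([371.0, 214.0], 0.64)] [([366.0, 204.0, 21.0, 16.0], 0.62)]
top oil_bottle [([223.0, 167.0], 0.44)] [([292.0, 185.0, 12.0, 16.0], 0.61)]
top loupe [([298.0, 188.0], 0.45), ([276.0, 202.0], 0.41), ([224.0, 165.0], 0.37)] [([271.0, 196.0, 12.0, 6.0], 0.49)]
top pin_tin [([190.0, 154.0], 0.69), ([297.0, 189.0], 0.42)] [([180.0, 147.0, 18.0, 17.0], 0.59)]
top oblong_holder [([148.0, 147.0], 0.76)] [([138.0, 137.0, 26.0, 21.0], 0.9)]
top small_holder [([332.0, 199.0], 0.67)] [([326.0, 193.0, 14.0, 20.0], 0.62)]
top middle_holder [([329.0, 243.0], 0.62)] []
top large_holder [([170.0, 180.0], 0.58)] [([161.0, 169.0, 23.0, 24.0], 0.6)]
top pen [([254.0, 183.0], 0.44), ([332.0, 200.0], 0.32)] []
scene [[376.12543962828886,
[... 241 characters left out ...]
7.0], 0.88)] [([353.0, 291.0, 36.0, 42.0], 0.61)]
scene oil_bottle [([262.0, 180.0], 0.65)] [([258.0, 165.0, 8.0, 18.0], 0.7)]
scene loupe [([304.0, 242.0], 0.6), ([273.0, 232.0], 0.56), ([332.0, 273.0], 0.47)] []
scene pin_tin [([242.0, 158.0], 0.58)] [([234.0, 149.0, 18.0, 14.0], 0.54)]
scene oblong_holder [([224.0, 134.0], 0.47), ([265.0, 179.0], 0.29)] [([212.0, 128.0, 23.0, 15.0], 0.45)]
scene small_holder [([330.0, 273.0], 0.6)] [([319.0, 265.0, 18.0, 16.0], 0.57)]
scene middle_holder [([287.0, 302.0], 0.83)] [([272.0, 288.0, 29.0, 28.0], 0.88)]
scene large_holder [([210.0, 162.0], 0.81), ([367.0, 317.0], 0.32)] [([198.0, 150.0, 22.0, 21.0], 0.84)]
scene pen [([274.0, 209.0], 0.48)] []
```

View pics/top0.png

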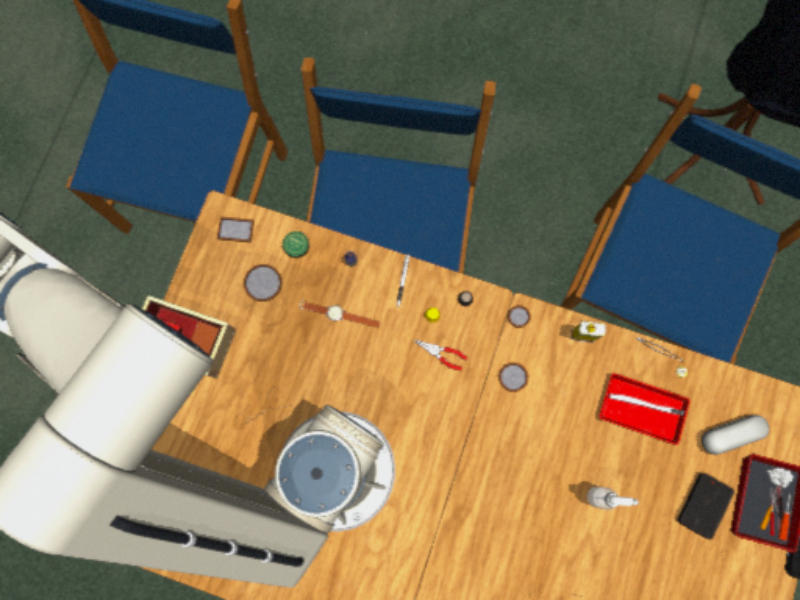

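View pics/scene0.png

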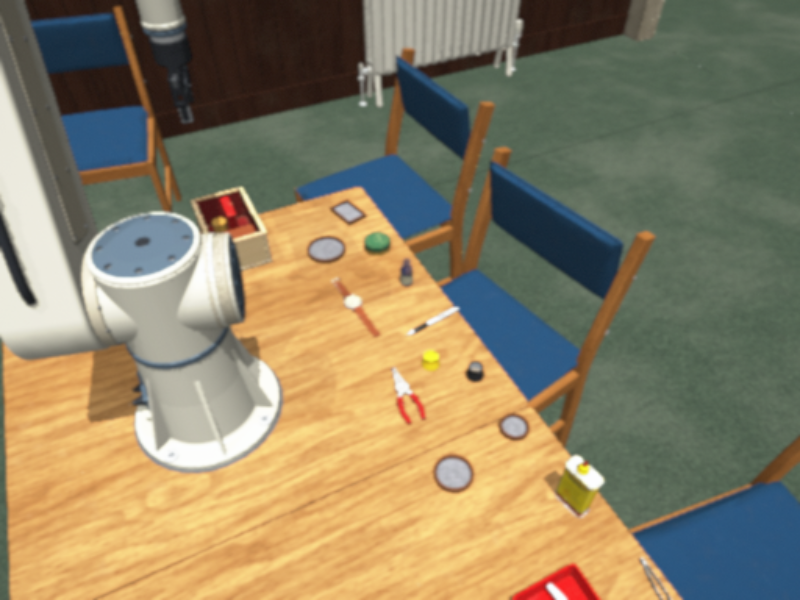

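Top view (800-wide picture): oblong holder (236,230), large round (263,283), tin (295,244), bottle (350,258), pen (404,280), black loupe (465,298), small holder (517,316), middle holder (513,377), can (589,330). The scene view agrees. The yellow round thing is the loupe's look-alike.

```bash
cat > h.py <<'E'
from cell import bot,cams,spot_in,trace,landmark_of
import cv2,numpy as np
from scipy.spatial.transform import Rotation as R
def pinhole(c,uv,z):
    T=np.array(c['T']);K=np.array(c['intrinsics'])
    d=T[:3,:3]@np.linalg.solve(K,[uv[0],uv[1],1]);o=T[:3,3];return (o+d*(z-o[2])/d[2])[:2]
def tool():
    s=bot.observe();T=np.eye(4);T[:3,:3]=R.from_quat(s['orientation']).as_matrix();T[:3,3]=s['eef_pos'];return T,s
def wrist():
    T,s=tool();c=cams.capture('wrist');c['T']=T@np.array(c['hand_eye']);return c
def wray(c,uv,z):
    K=np.array(c['intrinsics']);v=np.array([(uv[0]-K[0,2])/K[0,0],(uv[1]-K[1,2])/K[1,1]]);th=np.linalg.norm(v)
    r=np.r_[v/max(th,1e-9)*np.sin(th),np.cos(th)];T=c['T'];d=T[:3,:3]@r;o=T[:3,3];return (o+d*(z-o[2])/d[2])[:2]
def wproj(c,p):
    T=c['T'];x=T[:3,:3].T@(np.array(p,float)-T[:3,3]);K=np.array(c['intrinsics']);rho=np.hypot(x[0],x[1]);th=np.arctan2(rho,x[2])
    return np.array([K[0,2]+K[0,0]*th*x[0]/rho,K[1,2]+K[1,1]*th*x[1]/rho])
E
python3 - <<'E'
from h import *
c=cams.capture('top')
k=0.64
for n,uv,z in [('oblong',(236,230),10),('large',(263,283),10),('tin',(295,244),25),('bottle',(350,258),55),('pen1',(407,257),10),('pen2',(399,305),10),('loupe',(465,298),26),('small',(517,316),10),('mid',(513,377),10),('can',(589,330),93)]:
    print(n,pinhole(c,np.array(uv)*k,z).round())
c=cams.capture('scene')
for n,uv,z in [('oblong',(348,212),10),('large',(326,250),10),('tin',(377,241),25),('bottle',(406,275),33),('pen1',(459,309),10),('pen2',(409,332),10),('loupe',(475,366),26),('small',(514,427),10),('mid',(453,473),10),('can',(580,470),93)]:
    print(n,pinhole(c,np.array(uv)*k,z).round())
w=wrist();print(w['intrinsics'],np.round(w['hand_eye'],3).tolist())
cv2.imwrite('pics/w0.png',w['image'])
E
```

```text
oblong [437. 409.]
large [339. 303.]
tin [447. 262.]
bottle [451. 126.]
pen1 [506.   9.]
pen2 [393. -11.]
loupe [ 454. -149.]
small [ 457. -274.]
mid [ 321. -307.]
can [ 460. -424.]
oblong [439. 404.]
large [339. 295.]
tin [449. 256.]
bottle [453. 118.]
pen1 [515.   1.]
pen2 [395.  -9.]
loupe [ 459. -150.]
small [ 458. -283.]
mid [ 321. -311.]
can [ 462. -425.]
[[297.31863964   0.         250.01145857]
 [  0.         297.31863964 189.21857162]
 [  0.           0.           1.        ]] [[0.0, -0.959, -0.284, 71.77], [1.0, 0.0, 0.0, 0.276], [-0.0, -0.284, 0.959, -141.87], [0.0, 0.0, 0.0, 1.0]]
```

View pics/w0.png

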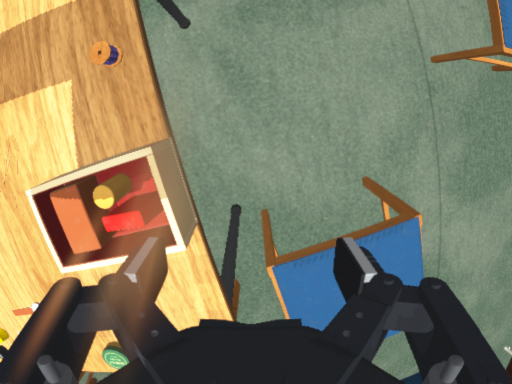

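Wrist view: spool and box at the table edge, with the tin just showing at (115,355). Next I go over the work and turn the tool so its x lies along world y and its y along world x.

```bash
python3 -m handwheel '[[[-0.305,-0.287,-0.07],1.316,0.085],[[-0.305,-0.287,-0.07],1.316,0.085],[[-0.305,-0.287,-0.07],1.316,0.085],[[-0.305,-0.287,-0.07],1.316,0.085],[[-0.305,-0.287,-0.07],1.316,0.085],[[-0.305,-0.287,-0.07],1.316,0.085],[[-0.305,-0.287,-0.07],1.316,0.085],[[-0.305,-0.287,-0.07],1.316,0.085]]'
python3 - <<'E'
from h import *
T,s=tool();print(T.round(3),s['q'])
yaw=np.arctan2(T[1,1],T[0,1]);d=T[:3,:3].T@(np.array([390,200,300])-T[:3,3]);print(d.round(1),yaw)
E
```

```text
t: 2.72
eef_pos: [332.7, 325.0, 286.8]
orientation: [0.589, 0.808, 0.0, 0.0]
wrist_force: [0.9, 0.5, -0.6]
gripper_width: 0.99
grasp_force: 0.0
[[-3.06000e-01  9.52000e-01  1.00000e-03  3.32691e+02]
 [ 9.52000e-01  3.06000e-01  0.00000e+00  3.25028e+02]
 [ 0.00000e+00  1.00000e-03 -1.00000e+00  2.86784e+02]
 [ 0.00000e+00  0.00000e+00  0.00000e+00  1.00000e+00]] [ 7.70579341e-01  4.32397622e-02  1.89482292e+00 -8.12605335e-05
  1.20289163e+00  4.59368226e-01]
[-136.6   16.3  -13.2] 0.3112402516888159
```

```bash
python3 -m handwheel '[[[-0.068,0.008,-0.007],0.125,0.085],[[-0.102,0.016,-0.013],0.25,0.085],[[-0.137,0.016,-0.013],0.312,0.085],[[-0.137,0.016,-0.013],0.312,0.085],[[-0.137,0.016,-0.013],0.312,0.085],[[-0.137,0.016,-0.013],0.312,0.085]]'
cat > look.py <<'E'
from h import *
import sys
w=wrist();cv2.imwrite(sys.argv[1],w['image']);print(w['T'].round(2).tolist())
np.savez(sys.argv[1][:-4],T=w['T'],K=w['intrinsics'])
Z=dict(fluid_can=93,oil_bottle=60,loupe=26,pin_tin=25,oblong_holder=10,small_holder=10,middle_holder=10,large_holder=10,pen=6)
for t in sys.argv[2:]:
    print(t,'lm',[(np.round(d['xy']).tolist(),round(float(d['p']),2),wray(w,d['xy'],0).round().tolist()) for d in landmark_of(t,'wrist')][:3])
    for d in trace(t,'wrist')[:3]:
        m=d['mask'].astype(np.uint8);cs=max(cv2.findContours(m,0,1)[0],key=cv2.contourArea)[:,0]
        P=np.array([wray(w,p,Z[t]) for p in cs],np.float32);(cx,cy),sz,a=cv2.minAreaRect(P);(ex,ey),r=cv2.minEnclosingCircle(P)
        print('   mask p%.2f px %s rect (%.1f %.1f) %.1fx%.1f ang %.1f circ (%.1f %.1f) r%.1f'%(d['p'],cs.mean(0).round(),cx,cy,*sz,a,ex,ey,r))
E
python3 look.py pics/w1.png fluid_can oil_bottle loupe pin_tin oblong_holder small_holder middle_holder large_holder pen
```

```text
t: 3.22
eef_pos: [390.3, 201.2, 299.4]
orientation: [0.706, 0.708, 0.0, -0.0]
wrist_force: [0.3, 0.5, -0.5]
gripper_width: 0.997
grasp_force: 0.0
[[1.0, 0.0, 0.0, 390.25], [0.0, -0.96, -0.28, 273.27], [0.0, 0.28, -0.96, 441.35], [0.0, 0.0, 0.0, 1.0]]
fluid_can lm []
oil_bottle lm [([292.0, 196.0], 0.55, [458.0, 132.0])]
   mask p0.88 px [295. 203.] rect (452.3 141.4) 26.5x42.7 ang 28.5 circ (453.5 142.0) r21.4
   mask p0.66 px [286. 269.] rect (445.8 36.6) 100.5x11.6 ang 7.5 circ (445.8 36.9) r50.2
   mask p0.57 px [285.  18.] rect (435.7 389.6) 50.4x58.1 ang 12.2 circ (434.7 390.6) r36.6
loupe lm [([255.0, 312.0], 0.59, [402.0, -99.0])]
   mask p0.84 px [254. 311.] rect (398.9 -74.3) 47.5x31.8 ang 89.8 circ (399.0 -74.3) r24.1
pin_tin lm [([292.0, 105.0], 0.83, [453.0, 273.0])]
   mask p0.95 px [293. 111.] rect (451.0 264.6) 59.4x59.4 ang 2.0 circ (450.6 264.9) r30.7
oblong_holder lm [([283.0, 14.0], 0.56, [439.0, 413.0])]
   mask p0.55 px [285.  18.] rect (442.3 404.7) 54.5x64.6 ang 11.6 circ (441.3 405.1) r40.3
small_holder lm []
middle_holder lm []
large_holder lm [([219.0, 83.0], 0.82, [346.0, 305.0])]
   mask p0.97 px [217.  81.] rect (343.8 307.1) 84.0x85.5 ang 89.2 circ (343.3 306.6) r44.2
   mask p0.51 px [287. 269.] rect (453.9 5.3) 119.2x14.1 ang 9.4 circ (453.9 5.8) r59.6
pen lm [([289.0, 268.0], 0.57, [460.0, 1.0])]
   mask p0.86 px [286. 269.] rect (453.5 3.6) 118.5x13.9 ang 8.0 circ (453.5 3.3) r59.3
   mask p0.18 px [295. 203.] rect (462.0 123.6) 29.5x46.4 ang 27.4 circ (462.8 124.0) r23.2
```

View pics/w1.png

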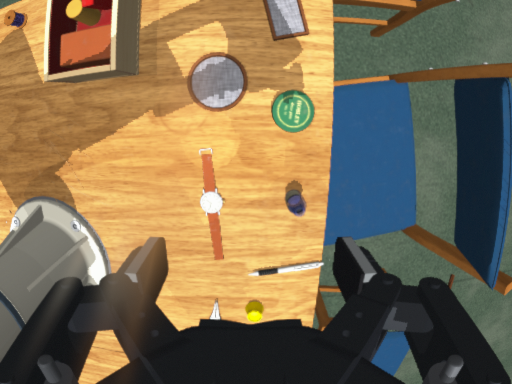

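```bash
python3 -m handwheel '[[[0.03,0.03,0.03],0,0.085],[[0.0635,0.061,0.06],0,0.085],[[0.0635,0.061,0.1],0,0.085],[[0.0635,0.061,0.14],0,0.085],[[0.0635,0.061,0.18],0,0.085],[[0.0635,0.061,0.21],0,0.085],[[0.0635,0.061,0.23],0,0.085],[[0.0635,0.061,0.23],0,0.085]]' 50
python3 look.py pics/w2.png pin_tin large_holder
```

```text
t: 4.83
eef_pos: [447.8, 263.7, 64.8]
orientation: [0.705, 0.709, -0.004, -0.001]
wrist_force: [-0.8, -0.3, 0.1]
gripper_width: 0.994
grasp_force: 0.0
[[1.0, 0.01, -0.0, 448.65], [0.01, -0.96, -0.29, 336.41], [-0.01, 0.29, -0.96, 206.35], [0.0, 0.0, 0.0, 1.0]]
pin_tin lm [([253.0, 204.0], 0.71, [450.0, 263.0])]
   mask p0.58 px [255. 209.] rect (450.1 267.0) 59.1x61.9 ang 29.9 circ (450.3 267.5) r31.5
large_holder lm [([111.0, 148.0], 0.86, [343.0, 307.0])]
```

View pics/w2.png

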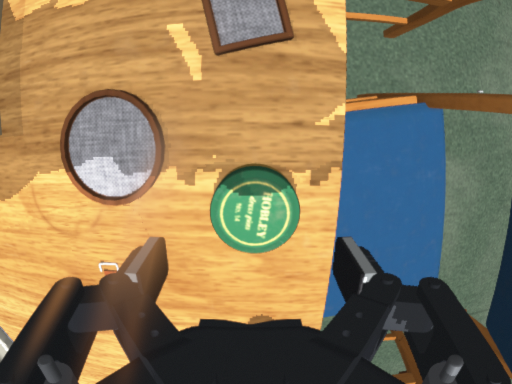

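```bash
python3 -m handwheel '[[[0.002,0,0.02],0,0.085],[[0.002,0,0.04],0,0.085],[[0.002,0,0.055],0,0.085],[[0.002,0,0.061],0,0.085],[[0.002,0,0.061],0,0.085],[[0.002,0,0.061],0,0.085]]'
python3 -m handwheel '[[[0,0,0],0,0.05],[[0,0,0],0,0.05],[[0,0,0],0,0.05],[[0,0,0],0,0.05],[[0,0,0],0,0.05],[[0,0,0],0,0.05],[[0,0,0],0,0.05],[[0,0,0],0,0.05]]'
```

```text
t: 5.58
eef_pos: [451.4, 267.8, 9.4]
orientation: [0.705, 0.709, 0.001, 0.0]
wrist_force: [0.3, -0.3, -0.1]
gripper_width: 0.997
grasp_force: 0.0
t: 6.25
eef_pos: [451.5, 267.8, 9.8]
orientation: [0.705, 0.709, 0.001, 0.0]
wrist_force: [-2.9, -1.5, 13.0]
gripper_width: 0.686
grasp_force: 50.7
```

```bash
python3 -m handwheel '[[[0,0,-0.015],0,0.05],[[0,0,-0.035],0,0.05],[[0.01,-0.03,-0.04],0,0.05],[[0.025,-0.065,-0.04],0,0.05],[[0.038,-0.095,-0.04],0,0.05],[[0.04,-0.107,-0.04],0,0.05],[[0.04,-0.107,-0.04],0,0.05],[[0.04,-0.107,-0.04],0,0.05]]'
python3 look.py pics/w3.png large_holder pin_tin
```

```text
t: 6.92
eef_pos: [343.7, 307.4, 48.8]
orientation: [0.705, 0.71, 0.001, 0.0]
wrist_force: [0.2, 0.2, -0.0]
gripper_width: 0.681
grasp_force: 54.2
[[1.0, 0.01, 0.0, 343.26], [0.01, -0.96, -0.28, 379.42], [0.0, 0.28, -0.96, 190.7], [0.0, 0.0, 0.0, 1.0]]
large_holder lm []
   mask p0.81 px [248. 191.] rect (342.5 324.2) 84.9x55.5 ang 0.9 circ (342.6 310.0) r43.1
pin_tin lm [([249.0, 241.0], 0.94, [343.0, 285.0])]
   mask p0.97 px [250. 251.] rect (344.9 286.9) 84.1x76.3 ang 77.8 circ (344.4 287.1) r42.6
```

View pics/w3.png

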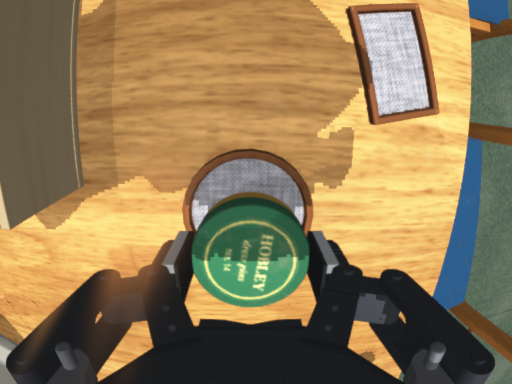

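The tin is held level, and it sits centred over the large holder (ring at 247, 150–; the tin centred on 250).

```bash
python3 -m handwheel '[[[0,-0.001,0.012],0,0.05],[[0,-0.001,0.024],0,0.05],[[0,-0.001,0.031],0,0.05],[[0,-0.001,0.034],0,0.05],[[0,-0.001,0.036],0,0.05],[[0,-0.001,0.036],0,0.05]]'
python3 -m handwheel '[[[0,0,0],0,0.085],[[0,0,0],0,0.085],[[0,0,0],0,0.085],[[0,0,0],0,0.085],[[0,0,0],0,0.085],[[0,0,-0.015],0,0.085],[[0,0,-0.045],0,0.085],[[0,0,-0.085],0,0.085]]'
python3 look.py pics/w4.png large_holder pin_tin oblong_holder
```

```text
t: 7.67
eef_pos: [342.6, 306.2, 13.7]
orientation: [0.705, 0.709, -0.001, 0.0]
wrist_force: [-6.0, -7.9, 31.8]
gripper_width: 0.684
grasp_force: 57.4
t: 8.33
eef_pos: [340.9, 305.4, 96.1]
orientation: [0.705, 0.709, -0.003, -0.0]
wrist_force: [-0.2, 0.4, 0.2]
gripper_width: 0.995
grasp_force: 0.0
[[1.0, 0.01, -0.0, 341.37], [0.01, -0.96, -0.29, 378.13], [-0.0, 0.29, -0.96, 237.69], [0.0, 0.0, 0.0, 1.0]]
large_holder lm []
   mask p0.85 px [251. 182.] rect (341.6 312.9) 86.6x77.9 ang 6.9 circ (342.0 309.2) r43.8
pin_tin lm [([255.0, 198.0], 0.56, [345.0, 300.0])]
   mask p0.72 px [253. 200.] rect (343.1 304.0) 59.4x61.6 ang 42.1 circ (343.3 305.0) r31.5
   mask p0.64 px [252. 187.] rect (342.0 314.5) 81.0x78.5 ang 5.4 circ (342.3 313.1) r40.9
oblong_holder lm [([368.0, 67.0], 0.81, [438.0, 413.0])]
   mask p0.57 px [372.  65.] rect (438.6 414.2) 57.3x80.4 ang 13.0 circ (439.4 414.7) r47.6
```

View pics/w4.png

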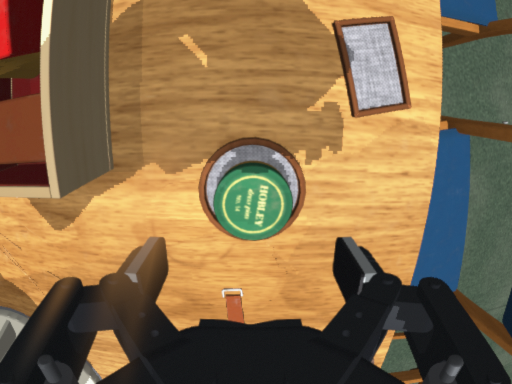

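The tin is down in the large holder (tin centre (253,200), ring (252,187), mostly parallax). On to the bottle.

```bash
python3 -m handwheel '[[[-0.01,0.01,-0.035],0,0.085],[[-0.04,0.03,-0.05],0,0.085],[[-0.07,0.05,-0.055],0,0.085],[[-0.10,0.07,-0.055],0,0.085],[[-0.13,0.09,-0.055],0,0.085],[[-0.16,0.106,-0.055],0,0.085],[[-0.176,0.111,-0.055],0,0.085],[[-0.176,0.111,-0.055],0,0.085]]'
python3 look.py pics/w5.png oil_bottle pen
python3 - <<'E'
from h import *
d=np.load('pics/w4.npz');c=dict(T=d['T'],intrinsics=d['K'])
P=np.array([wray(c,p,10) for p in [(334,23),(393,16),(410,108),(354,116)]]);print(P.round(1),P.mean(0),cv2.minAreaRect(P.astype(np.float32)))
E
```

```text
t: 9.35
eef_pos: [454.7, 128.5, 150.9]
orientation: [0.706, 0.708, -0.001, -0.0]
wrist_force: [-0.3, -0.1, -0.0]
gripper_width: 0.995
grasp_force: 0.0
[[1.0, 0.0, -0.0, 455.11], [0.0, -0.96, -0.28, 200.88], [-0.0, 0.28, -0.96, 292.63], [0.0, 0.0, 0.0, 1.0]]
oil_bottle lm [([254.0, 176.0], 0.89, [459.0, 128.0])]
   mask p0.67 px [254. 180.] rect (458.1 138.7) 33.4x23.7 ang 81.7 circ (458.2 138.6) r16.9
pen lm [([248.0, 279.0], 0.62, [453.0, 5.0])]
   mask p0.78 px [250. 282.] rect (454.4 4.0) 122.3x13.3 ang 8.7 circ (454.4 3.9) r61.2
[[405.2 444.6]
 [457.  458.6]
 [473.9 381.6]
 [422.7 370.9]] [439.69009141 413.89546436] ((439.2633972167969, 414.3125915527344), (53.63657760620117, 78.83731079101562), 12.367379188537598)
```

View pics/w5.png

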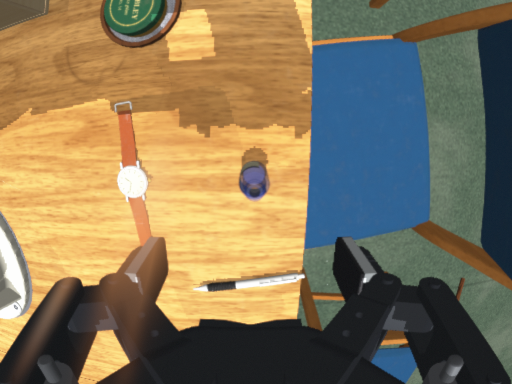

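Oil bottle at (254,180), pen at (248,282), holders clear.

Run:
```python
from h import *
d=np.load('pics/w5.npz');c=dict(T=d['T'],intrinsics=d['K'])
for y in (122,125,128,131):
    p=[wproj(c,(458,y+dy,z)).round(1).tolist() for dy,z in((14,0),(-14,45),(0,66),(0,0))];print(y,p)
im=cv2.imread('pics/w5.png')[140:220,210:300];cv2.imwrite('pics/c5.png',cv2.resize(im,None,fx=6,fy=6,interpolation=0))
```

```text
122 [[253.1, 168.4], [253.4, 210.2], [253.8, 203.1], [253.1, 181.8]]
125 [[253.1, 165.5], [253.4, 207.1], [253.8, 199.6], [253.1, 179.0]]
128 [[253.2, 162.6], [253.4, 203.9], [253.8, 196.1], [253.1, 176.1]]
131 [[253.2, 159.6], [253.5, 200.7], [253.8, 192.5], [253.1, 173.2]]
```

View pics/c5.png

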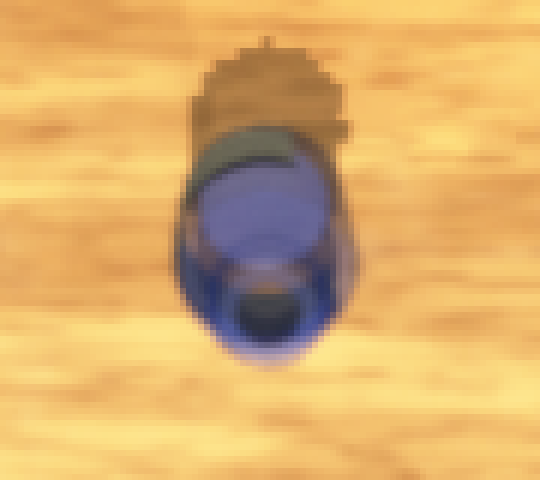

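```bash
python3 -m handwheel '[[[0.002,0.004,0.03],0,0.085],[[0.002,0.004,0.06],0,0.085],[[0.002,0.004,0.09],0,0.085],[[0.002,0.004,0.115],0,0.085],[[0.002,0.004,0.129],0,0.06],[[0.002,0.004,0.129],0,0.04],[[0.002,0.004,0.129],0,0.035],[[0.002,0.004,0.129],0,0.035]]' 30
python3 -m handwheel '[[[0,0,0],0,0.018],[[0,0,0],0,0.018],[[0,0,0],0,0.018],[[0,0,0],0,0.018],[[0,0,0],0,0.018],[[0,0,0],0,0.018],[[0,0,0],0,0.018],[[0,0,0],0,0.018]]'
python3 -m handwheel '[[[0,0,-0.02],0,0.018],[[0,0,-0.05],0,0.018],[[0,0,-0.07],0,0.018],[[-0.015,0,-0.08],0,0.018],[[-0.04,0,-0.08],0,0.018],[[-0.07,0,-0.08],0,0.018],[[-0.10,0,-0.08],0,0.018],[[-0.12,0,-0.08],0,0.018]]'
python3 -m handwheel '[[[-0.04,0,0],0,0.018],[[-0.08,0,0],0,0.018],[[-0.12,0,0],0,0.018],[[-0.15,0,0],0,0.018],[[-0.17,0,0],0,0.018],[[-0.17,0,0],0,0.018]]'
python3 look.py pics/w6.png loupe small_holder middle_holder fluid_can oil_bottle
```

```text
t: 10.27
eef_pos: [458.8, 134.2, 24.0]
orientation: [0.705, 0.709, 0.0, 0.0]
wrist_force: [-0.1, 0.7, 1.4]
gripper_width: 0.448
grasp_force: 0.0
t: 10.93
eef_pos: [459.2, 133.8, 24.3]
orientation: [0.705, 0.709, 0.001, 0.0]
wrist_force: [-1.1, 2.3, 9.1]
gripper_width: 0.307
grasp_force: 32.1
t: 11.6
eef_pos: [458.9, 11.5, 103.9]
orientation: [0.705, 0.709, 0.0, 0.001]
wrist_force: [-0.3, -1.3, -0.3]
gripper_width: 0.315
grasp_force: 31.7
t: 12.1
eef_pos: [460.3, -160.1, 103.9]
orientation: [0.706, 0.708, 0.0, 0.001]
wrist_force: [-0.4, -0.8, -0.3]
gripper_width: 0.309
grasp_force: 31.7
[[1.0, 0.0, 0.0, 460.1], [0.0, -0.96, -0.28, -87.73], [0.0, 0.28, -0.96, 245.67], [0.0, 0.0, 0.0, 1.0]]
loupe lm [([247.0, 174.0], 0.8, [459.0, -147.0]), ([177.0, 107.0], 0.56, [400.0, -89.0])]
   mask p0.80 px [249. 176.] rect (459.8 -142.8) 33.4x30.6 ang 65.1 circ (460.5 -143.1) r17.3
   mask p0.56 px [174. 106.] rect (403.8 -88.7) 30.9x34.4 ang 86.9 circ (403.7 -87.8) r17.5
   mask p0.26 px [250. 258.] rect (460.8 -218.2) 46.4x95.1 ang 2.4 circ (461.3 -218.2) r47.6
small_holder lm [([250.0, 297.0], 0.69, [461.0, -275.0])]
   mask p0.81 px [249. 306.] rect (460.6 -279.8) 42.0x49.2 ang 86.7 circ (460.3 -274.4) r26.4
middle_holder lm [([131.0, 315.0], 0.5, [326.0, -309.0])]
   mask p0.43 px [132. 312.] rect (333.8 -296.6) 30.1x8.6 ang 46.3 circ (334.1 -296.9) r15.2
fluid_can lm []
oil_bottle lm [([249.0, 231.0], 0.97, [460.0, -200.0])]
   mask p0.82 px [250. 258.] rect (460.9 -198.0) 80.3x39.0 ang 87.9 circ (460.1 -198.0) r40.2
```

View pics/w6.png

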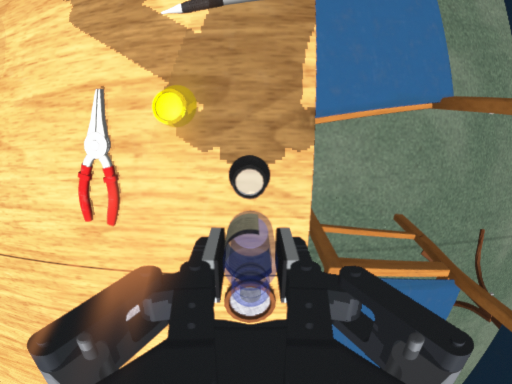

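Bottle held upright; the black loupe is at (249,176), the yellow look-alike at (175,106). I pass the small holder to see it unobstructed.

```bash
python3 -m handwheel '[[[-0.04,0,0],0,0.018],[[-0.08,0,0],0,0.018],[[-0.12,0,0],0,0.018],[[-0.15,0,0],0,0.018],[[-0.18,0,0],0,0.018],[[-0.18,0,0],0,0.018]]'
python3 look.py pics/w7.png loupe small_holder middle_holder fluid_can oil_bottle
```

```text
t: 13.15
eef_pos: [461.5, -341.5, 103.6]
orientation: [0.706, 0.708, -0.0, 0.002]
wrist_force: [-0.0, 0.5, 0.6]
gripper_width: 0.312
grasp_force: 31.7
[[1.0, 0.0, 0.0, 461.21], [0.0, -0.96, -0.29, -268.9], [0.0, 0.29, -0.96, 245.29], [0.0, 0.0, 0.0, 1.0]]
loupe lm []
small_holder lm [([246.0, 113.0], 0.65, [459.0, -277.0])]
   mask p0.58 px [248. 113.] rect (460.4 -276.8) 49.0x50.2 ang 76.2 circ (460.6 -276.2) r25.6
middle_holder lm [([98.0, 150.0], 0.92, [324.0, -305.0])]
   mask p0.98 px [ 97. 151.] rect (326.6 -305.6) 63.9x66.3 ang 85.6 circ (326.2 -305.7) r33.9
fluid_can lm []
   mask p0.64 px [257. 307.] rect (463.2 -391.3) 28.9x33.2 ang 5.8 circ (463.2 -389.7) r20.3
oil_bottle lm [([249.0, 233.0], 0.84, [462.0, -383.0])]
   mask p0.86 px [250. 258.] rect (462.2 -379.0) 40.8x80.9 ang 0.1 circ (461.7 -379.0) r40.6
   mask p0.17 px [ 97. 152.] rect (354.8 -298.1) 51.0x53.1 ang 85.6 circ (355.1 -298.4) r27.1
```

View pics/w7.png

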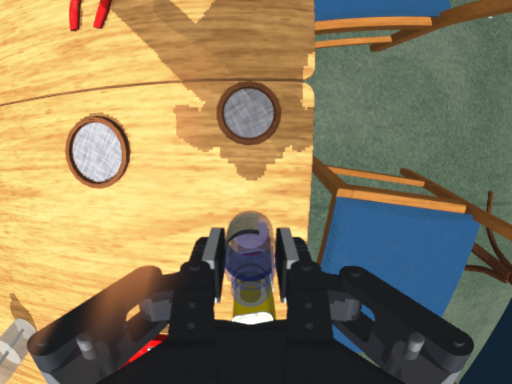

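Run:
```python
from h import *
d=np.load('pics/w7.npz');c=dict(T=d['T'],intrinsics=d['K'])
for dy in (-6,-3,0,3): print(dy,wproj(c,(461.3,-341.5+dy+14,79.5)).round(1))
m=[(x['p'],x['box']) for x in trace('oil_bottle','wrist')];print(m)
```

```text
-6 [249.  213.6]
-3 [249.  208.9]
0 [249.  204.1]
3 [249.  199.3]
[(0.86, [220.9, 210.8, 59.0, 98.2]), (0.17, [62.5, 117.4, 65.9, 69.8])]
```

```bash
python3 -m handwheel '[[[0.03,-0.001,0],0,0.018],[[0.055,-0.001,0],0,0.018],[[0.0695,-0.001,0.01],0,0.018],[[0.0695,-0.001,0.035],0,0.018],[[0.0695,-0.001,0.055],0,0.018],[[0.0695,-0.001,0.066],0,0.018],[[0.0695,-0.001,0.071],0,0.018],[[0.0695,-0.001,0.071],0,0.018]]'
python3 -m handwheel '[[[0,0,0.003],0,0.018],[[0,0,0.005],0,0.018],[[0,0,0.005],0,0.018],[[0,0,0.005],0,0.018]]'
```

```text
t: 14.42
eef_pos: [459.3, -267.2, 32.1]
orientation: [0.705, 0.709, -0.0, -0.0]
wrist_force: [-1.9, 0.2, 3.3]
gripper_width: 0.312
grasp_force: 32.4
t: 14.75
eef_pos: [460.3, -268.2, 27.6]
orientation: [0.705, 0.709, 0.0, 0.001]
wrist_force: [1.6, -5.7, -2.6]
gripper_width: 0.316
grasp_force: 31.3
```

```bash
python3 -m handwheel '[[[-0.0015,0,-0.001],0,0.018],[[-0.003,0,-0.001],0,0.018],[[-0.003,0,0.001],0,0.018],[[-0.003,0,0.001],0,0.018]]'
python3 -m handwheel '[[[0,0,0],0,0.03],[[0,0,0],0,0.05],[[0,0,0],0,0.06],[[0,0,0],0,0.06],[[0,0,-0.025],0,0.06],[[0,0,-0.06],0,0.07],[[0,0,-0.1],0,0.085],[[0.0,0,-0.12],0,0.085]]'
python3 look.py pics/w8.png small_holder oil_bottle loupe
```

```text
t: 15.08
eef_pos: [459.5, -270.1, 27.1]
orientation: [0.705, 0.709, 0.0, -0.0]
wrist_force: [-2.5, 1.4, 12.8]
gripper_width: 0.309
grasp_force: 32.9
t: 15.75
eef_pos: [460.5, -270.7, 149.8]
orientation: [0.705, 0.709, 0.0, 0.002]
wrist_force: [1.3, -0.2, -0.0]
gripper_width: 0.995
grasp_force: 0.0
[[1.0, 0.0, 0.01, 459.99], [0.01, -0.96, -0.28, -198.29], [0.0, 0.28, -0.96, 291.58], [0.0, 0.0, 0.0, 1.0]]
small_holder lm [([250.0, 178.0], 0.8, [461.0, -273.0])]
   mask p0.65 px [249. 183.] rect (460.5 -275.6) 49.5x52.0 ang 0.3 circ (460.5 -275.9) r26.5
oil_bottle lm [([249.0, 179.0], 0.76, [461.0, -274.0])]
   mask p0.81 px [249. 185.] rect (460.0 -263.8) 25.2x35.5 ang 1.1 circ (460.4 -263.8) r18.0
loupe lm [([246.0, 52.0], 0.98, [457.0, -148.0]), ([252.0, 303.0], 0.25, [465.0, -429.0])]
   mask p0.95 px [249.  52.] rect (459.8 -151.9) 31.9x31.7 ang 48.1 circ (459.8 -151.7) r16.9
   mask p0.75 px [187.   5.] rect (403.3 -106.6) 14.3x32.6 ang 85.1 circ (404.0 -99.5) r16.3
```

View pics/w8.png

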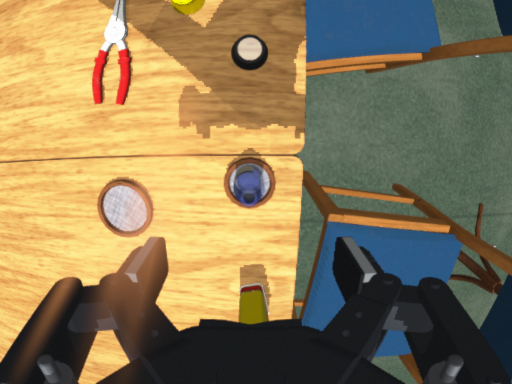

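The bottle stands inside the small holder at (249,183); the loupe is at (250,52), the middle holder at (125,208). Now the loupe.

```bash
python3 -m handwheel '[[[0.04,0,0],0,0.085],[[0.08,0,0],0,0.085],[[0.11,0,0.02],0,0.085],[[0.122,0,0.05],0,0.085],[[0.122,0,0.08],0,0.085],[[0.122,0,0.1],0,0.085],[[0.122,0,0.11],0,0.085],[[0.122,0,0.11],0,0.085]]'
python3 look.py pics/w9.png loupe
```

```text
t: 16.77
eef_pos: [456.6, -147.3, 33.5]
orientation: [0.705, 0.709, -0.001, -0.003]
wrist_force: [0.8, 0.2, 0.7]
gripper_width: 0.998
grasp_force: 0.0
[[1.0, 0.01, -0.0, 457.26], [0.01, -0.96, -0.28, -75.4], [-0.0, 0.28, -0.96, 175.53], [0.0, 0.0, 0.0, 1.0]]
loupe lm [([155.0, 128.0], 0.67, [399.0, -89.0])]
   mask p0.86 px [255. 226.] rect (460.6 -141.1) 29.1x37.0 ang 14.0 circ (459.7 -141.1) r18.8
   mask p0.67 px [152. 129.] rect (404.7 -86.2) 30.1x35.7 ang 88.9 circ (404.6 -86.8) r18.1
```

```bash
python3 -m handwheel '[[[0,0,0.015],0,0.085],[[0,0,0.028],0,0.085],[[0,0,0.033],0,0.07],[[0,0,0.033],0,0.05],[[0,0,0.033],0,0.045],[[0,0,0.033],0,0.045],[[0,0,0.033],0,0.04],[[0,0,0.033],0,0.035]]' 30
python3 -m handwheel '[[[0,0,0],0,0.025],[[0,0,0],0,0.025],[[0,0,0],0,0.025],[[0,0,0],0,0.025],[[0,0,0],0,0.025],[[0,0,0],0,0.025],[[0,0,0],0,0.025],[[0,0,0],0,0.025]]'
```

```text
t: 17.58
eef_pos: [459.2, -148.2, 3.9]
orientation: [0.705, 0.709, 0.0, 0.0]
wrist_force: [0.6, 0.7, 0.3]
gripper_width: 0.411
grasp_force: 0.0
t: 18.25
eef_pos: [459.3, -148.2, 4.0]
orientation: [0.705, 0.709, 0.0, 0.001]
wrist_force: [-1.9, 0.6, 8.4]
gripper_width: 0.362
grasp_force: 29.2
```

```bash
python3 -m handwheel '[[[0,0,0],0,0.045],[[0,0,0],0,0.045],[[0,0,-0.004],0,0.045],[[0,0,-0.004],0,0.045],[[0,0,-0.004],0,0.025],[[0,0,-0.004],0,0.025],[[0,0,-0.004],0,0.025],[[0,0,-0.004],0,0.025]]'
python3 -m handwheel '[[[0,0,0],0,0.025],[[0,0,0],0,0.025],[[0,0,0],0,0.025]]'
python3 -m handwheel '[[[0,0,-0.015],0,0.025],[[0,0,-0.035],0,0.025],[[0,0,-0.055],0,0.025],[[-0.02,-0.02,-0.06],0,0.025],[[-0.045,-0.045,-0.06],0,0.025],[[-0.07,-0.07,-0.06],0,0.025],[[-0.09,-0.09,-0.06],0,0.025],[[-0.11,-0.11,-0.06],0,0.025]]'
python3 -m handwheel '[[[-0.025,-0.02,0],0,0.025],[[-0.048,-0.023,0],0,0.025],[[-0.048,-0.023,0],0,0.025],[[-0.048,-0.023,0],0,0.025]]'
python3 look.py pics/w10.png loupe middle_holder
```

```text
t: 18.92
eef_pos: [459.0, -148.1, 7.6]
orientation: [0.705, 0.709, 0.0, 0.0]
wrist_force: [-1.8, 0.0, 7.4]
gripper_width: 0.346
grasp_force: 29.1
t: 19.17
eef_pos: [459.0, -148.1, 7.6]
orientation: [0.705, 0.709, 0.0, 0.0]
wrist_force: [-1.7, 1.2, 7.6]
gripper_width: 0.343
grasp_force: 29.1
t: 19.83
eef_pos: [348.1, -259.4, 67.3]
orientation: [0.705, 0.709, -0.0, 0.0]
wrist_force: [0.1, -0.4, -0.3]
gripper_width: 0.343
grasp_force: 29.2
t: 20.17
eef_pos: [326.3, -307.7, 67.3]
orientation: [0.706, 0.708, 0.0, 0.0]
wrist_force: [1.0, 0.6, 0.4]
gripper_width: 0.34
grasp_force: 29.2
[[1.0, 0.0, 0.0, 326.29], [0.0, -0.96, -0.28, -235.5], [0.0, 0.28, -0.96, 209.11], [0.0, 0.0, 0.0, 1.0]]
loupe lm [([249.0, 237.0], 0.69, [326.0, -336.0]), ([418.0, 164.0], 0.34, [462.0, -276.0])]
   mask p0.90 px [250. 244.] rect (326.4 -330.6) 38.8x56.4 ang 0.8 circ (326.0 -330.7) r28.3
middle_holder lm [([246.0, 198.0], 0.92, [324.0, -304.0])]
   mask p0.76 px [245. 194.] rect (323.2 -297.1) 64.0x49.8 ang 1.1 circ (323.3 -304.4) r32.5
```

View pics/w10.png

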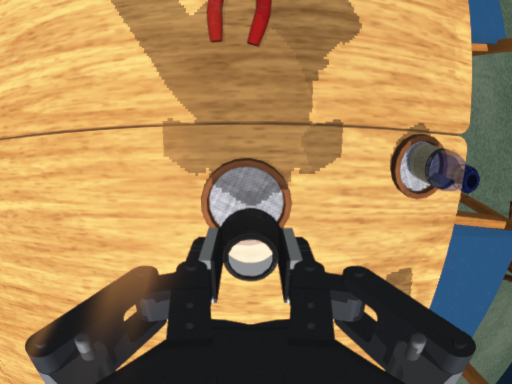

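Loupe held upright just before the middle holder, which is at (246,198).

```bash
python3 -m handwheel '[[[0.002,-0.002,0.02],0,0.025],[[0.002,-0.002,0.035],0,0.025],[[0.002,-0.002,0.047],0,0.025],[[0.002,-0.002,0.052],0,0.025],[[0.002,-0.002,0.055],0,0.025],[[0.002,-0.002,0.056],0,0.025],[[0.002,-0.002,0.056],0,0.025]]'
python3 -m handwheel '[[[0,0,0],0,0.03],[[0,0,0],0,0.05],[[0,0,0],0,0.055],[[0,0,0],0,0.055],[[0,0,-0.025],0,0.055],[[0,0,-0.065],0,0.07],[[0,0,-0.105],0,0.085],[[0,0,-0.145],0,0.085]]'
python3 -m handwheel '[[[0,0.02,-0.04],0,0.085],[[0,0.04,-0.07],0,0.085],[[0,0.06,-0.075],0,0.085],[[0,0.06,-0.075],0,0.085]]'
python3 look.py pics/w11.png loupe middle_holder fluid_can
```

```text
t: 21.0
eef_pos: [324.4, -303.9, 11.7]
orientation: [0.705, 0.709, 0.0, -0.001]
wrist_force: [-1.6, 1.2, 2.7]
gripper_width: 0.349
grasp_force: 29.8
t: 21.67
eef_pos: [324.1, -304.3, 157.8]
orientation: [0.705, 0.709, -0.0, -0.001]
wrist_force: [0.4, -0.7, -0.1]
gripper_width: 0.996
grasp_force: 0.0
t: 22.0
eef_pos: [388.9, -305.9, 234.7]
orientation: [0.705, 0.709, 0.001, 0.004]
wrist_force: [-0.4, 0.3, -0.7]
gripper_width: 0.995
grasp_force: 0.0
[[1.0, 0.0, 0.01, 387.74], [0.01, -0.96, -0.29, -233.12], [0.01, 0.29, -0.96, 376.25], [0.0, 0.0, 0.0, 1.0]]
loupe lm [([200.0, 158.0], 0.71, [326.0, -304.0])]
   mask p0.93 px [199. 160.] rect (329.0 -300.5) 34.7x32.2 ang 88.7 circ (327.9 -301.2) r18.2
middle_holder lm [([198.0, 160.0], 0.86, [324.0, -306.0])]
   mask p0.82 px [198. 160.] rect (324.3 -305.8) 63.9x65.1 ang 30.0 circ (324.4 -305.6) r33.0
fluid_can lm [([303.0, 246.0], 0.85, [468.0, -432.0])]
   mask p0.72 px [310. 263.] rect (460.0 -405.2) 33.5x99.3 ang 17.5 circ (458.0 -405.7) r49.9
```

View pics/w11.png

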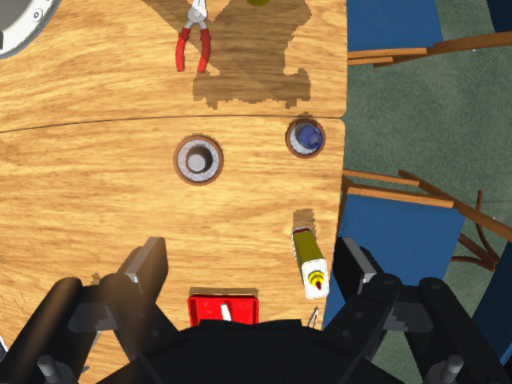

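Loupe sits in the middle holder (198,160); can at (303,246). I look at the can from above for its yaw.

```bash
python3 -m handwheel '[[[-0.04,0.015,0],0,0.085],[[-0.08,0.03,0],0,0.085],[[-0.12,0.045,0],0,0.085],[[-0.15,0.06,0],0,0.085],[[-0.18,0.072,0],0,0.085],[[-0.18,0.072,0],0,0.085],[[-0.18,0.072,0],0,0.085]]'
python3 look.py pics/w12.png fluid_can
python3 -c "
import cv2;im=cv2.imread('pics/w12.png')[30:190,170:330];cv2.imwrite('pics/c12.png',cv2.resize(im,None,fx=3.7,fy=3.7,interpolation=0))"
```

```text
t: 22.93
eef_pos: [456.8, -485.2, 229.7]
orientation: [0.706, 0.708, 0.0, -0.001]
wrist_force: [0.0, 0.8, -0.2]
gripper_width: 0.995
grasp_force: 0.0
[[1.0, 0.0, 0.0, 457.04], [0.0, -0.96, -0.28, -413.22], [-0.0, 0.28, -0.96, 371.65], [0.0, 0.0, 0.0, 1.0]]
fluid_can lm [([258.0, 117.0], 0.92, [467.0, -429.0])]
   mask p0.63 px [261. 120.] rect (467.3 -427.5) 28.8x54.9 ang 11.3 circ (466.7 -427.9) r28.3
```

View pics/c12.png

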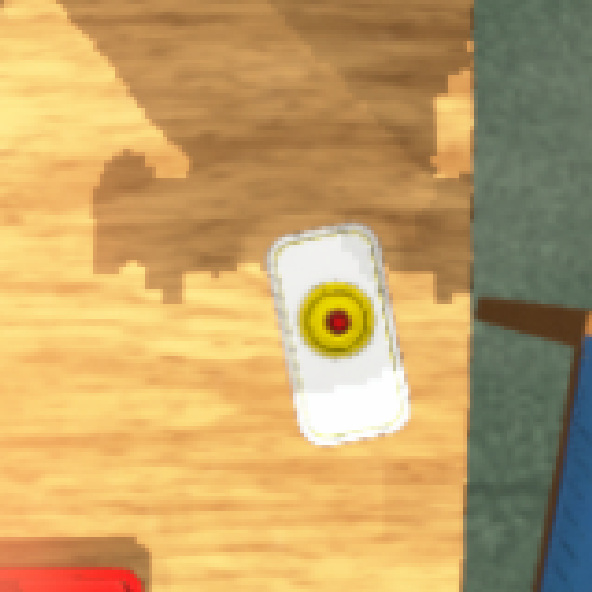

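Can seen from above: top centre at crop (338,333), image (261,120), yaw 11.3°.

```bash
python3 -m handwheel '[[[0.03,0.005,0],-0.1,0.085],[[0.058,0.0103,0],-0.193,0.085],[[0.058,0.0103,0],-0.193,0.085],[[0.058,0.0103,0.03],-0.193,0.085],[[0.058,0.0103,0.06],-0.193,0.085],[[0.058,0.0103,0.06],-0.193,0.085]]' 45
python3 - <<'E'
from h import *
T,s=tool();print(T[:3,3],np.degrees(np.arctan2(T[1,1],T[0,1])),(T[:3,:3].T@(np.array([467.3,-427.5,62])-T[:3,3])).round(1))
E
```

```text
t: 23.58
eef_pos: [464.8, -423.0, 166.6]
orientation: [0.634, 0.774, 0.0, -0.004]
wrist_force: [-1.4, 1.8, -1.7]
gripper_width: 0.994
grasp_force: 0.0
[ 464.78065324 -422.96925165  166.61737008] 11.35686630276415 [ -5.6   2.1 104.6]
```

```bash
python3 -m handwheel '[[[-0.002,0.001,0.02],0,0.085],[[-0.003,0.001,0.05],0,0.085],[[-0.003,0.001,0.08],0,0.085],[[-0.003,0.001,0.1],0,0.085],[[-0.003,0.001,0.107],0,0.085],[[-0.003,0.001,0.107],0,0.085],[[-0.003,0.001,0.107],0,0.06],[[-0.003,0.001,0.107],0,0.045]]'
python3 -m handwheel '[[[0,0,0],0,0.02],[[0,0,0],0,0.02],[[0,0,0],0,0.02],[[0,0,0],0,0.02],[[0,0,0],0,0.02],[[0,0,0],0,0.02],[[0,0,0],0,0.02],[[0,0,0],0,0.02]]'
```

```text
t: 24.25
eef_pos: [470.0, -429.7, 66.4]
orientation: [0.634, 0.774, -0.0, 0.001]
wrist_force: [0.1, -0.6, -0.1]
gripper_width: 0.738
grasp_force: 0.0
t: 24.92
eef_pos: [469.0, -429.3, 65.3]
orientation: [0.634, 0.774, -0.0, 0.0]
wrist_force: [-2.9, -0.4, 7.1]
gripper_width: 0.297
grasp_force: 43.8
```

```bash
python3 -m handwheel '[[[0,0,-0.02],0,0.02],[[0,0,-0.055],0,0.02],[[0,0,-0.09],0,0.02],[[0.015,0.0025,-0.11],0,0.02],[[0.0395,0.0065,-0.12],0,0.02],[[0.074,0.012,-0.12],0,0.02],[[0.1086,0.018,-0.12],0,0.02],[[0.143,0.0237,-0.12],0,0.02]]'
python3 -m handwheel '[[[0.0345,0.0057,0],0,0.02],[[0.069,0.0114,0],0,0.02],[[0.1035,0.0171,0],0,0.02],[[0.138,0.0228,0],0,0.02],[[0.1725,0.0285,0],0,0.02],[[0.207,0.0342,0],0,0.02],[[0.2415,0.0399,0],0,0.02],[[0.276,0.0456,0],0,0.02]]'
python3 -m handwheel '[[[0.0345,0.0057,0],0,0.02],[[0.069,0.0114,0],0,0.02],[[0.1035,0.0171,0],0,0.02],[[0.135,0.0223,0],0,0.02],[[0.163,0.0270,0],0,0.02],[[0.186,0.0307,0],0,0.02],[[0.202,0.0334,0],0,0.02],[[0.21,0.0347,0],0,0.02]]'
python3 -m handwheel '[[[0,0,0],0,0.02],[[0,0,0],0,0.02],[[0,0,0],0,0.02]]'
python3 look.py pics/w13.png fluid_can oblong_holder pen
python3 - <<'E'
from h import *
T,s=tool();print(T[:3,3],np.degrees(np.arctan2(T[1,1],T[0,1])),(T[:3,:3].T@(np.array([439.7,412.1,195])-T[:3,3])).round(1))
E
```

```text
t: 25.58
eef_pos: [463.8, -282.6, 184.7]
orientation: [0.634, 0.773, 0.0, 0.0]
wrist_force: [0.6, 0.6, -1.7]
gripper_width: 0.294
grasp_force: 45.0
t: 26.25
eef_pos: [454.1, -2.7, 184.6]
orientation: [0.634, 0.773, 0.0, 0.0]
wrist_force: [1.4, 0.0, -2.0]
gripper_width: 0.294
grasp_force: 45.0
t: 26.92
eef_pos: [447.1, 210.4, 184.5]
orientation: [0.633, 0.774, 0.0, -0.0]
wrist_force: [0.3, -0.3, -2.1]
gripper_width: 0.295
grasp_force: 45.0
t: 27.17
eef_pos: [447.1, 207.4, 184.2]
orientation: [0.634, 0.773, -0.0, 0.0]
wrist_force: [0.0, 0.4, -1.0]
gripper_width: 0.296
grasp_force: 45.0
[[0.98, 0.19, 0.06, 433.3], [0.2, -0.94, -0.28, 278.26], [0.0, 0.28, -0.96, 326.03], [0.0, 0.0, 0.0, 1.0]]
fluid_can lm [([248.0, 202.0], 0.75, [453.0, 168.0])]
oblong_holder lm [([247.0, 203.0], 0.37, [452.0, 166.0])]
   mask p0.35 px [170.  66.] rect (339.4 304.4) 64.8x65.7 ang 36.8 circ (340.1 304.8) r34.1
pen lm [([226.0, 309.0], 0.87, [453.0, 6.0])]
   mask p0.69 px [243. 315.] rect (478.9 5.9) 76.1x15.7 ang 7.9 circ (478.7 7.0) r38.2
[447.39151273 207.98003344 184.28127867] 11.30693637824882 [201.7  32.5 -10.7]
```

View pics/w13.png

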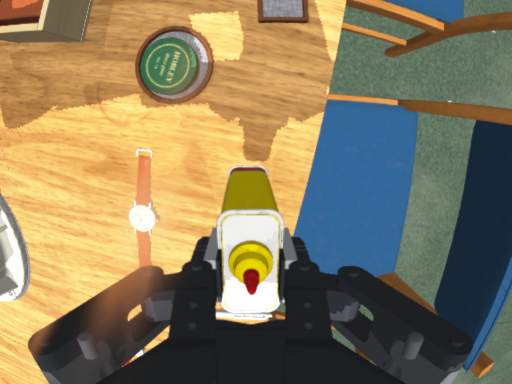

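```bash
python3 - <<'E'
from h import *
d=np.load('pics/w13.npz');c=dict(T=d['T'],intrinsics=d['K'])
tx=np.array([-.197,.98]);ty=np.array([.98,.197])
for dx in(-2,0,2,4,6):
    o=np.array([447.4,208])+tx*dx
    print(dx,[wproj(c,[*(o+tx*a+ty*b),z]).round(1).tolist() for a,b,z in((27.5,-14,119),(27.5,14,119),(27.5,0,212),(0,0,237))])
E
python3 -m handwheel '[[[0.03,0.005,0],0,0.02],[[0.065,0.01,0],0,0.02],[[0.09,0.015,0],0,0.02],[[0.1,0.0165,0],0,0.02],[[0.1,0.0165,0],0,0.02]]'
python3 look.py pics/w14.png oblong_holder
python3 - <<'E'
import cv2;cv2.imwrite('pics/w14b.png',cv2.resize(cv2.imread('pics/w14.png')[0:330,150:410],None,fx=1.8,fy=1.8,interpolation=0))
E
```

```text
-2 [[230.3, 169.0], [269.5, 169.0], [249.9, 218.2], [249.9, 309.3]]
0 [[230.2, 166.3], [269.5, 166.3], [249.9, 213.6], [249.9, 305.3]]
2 [[230.2, 163.6], [269.6, 163.5], [249.9, 209.1], [249.9, 301.2]]
4 [[230.1, 160.8], [269.6, 160.8], [249.9, 204.5], [249.9, 297.0]]
6 [[230.1, 158.0], [269.6, 158.0], [249.9, 199.8], [249.9, 292.7]]
t: 27.93
eef_pos: [443.8, 311.5, 184.2]
orientation: [0.633, 0.774, 0.0, -0.0]
wrist_force: [1.2, 0.4, -2.1]
gripper_width: 0.298
grasp_force: 45.1
[[0.98, 0.19, 0.06, 429.7], [0.2, -0.94, -0.28, 382.19], [0.0, 0.28, -0.96, 326.09], [0.0, 0.0, 0.0, 1.0]]
oblong_holder lm [([268.0, 77.0], 0.72, [443.0, 415.0])]
```

View pics/w14b.png

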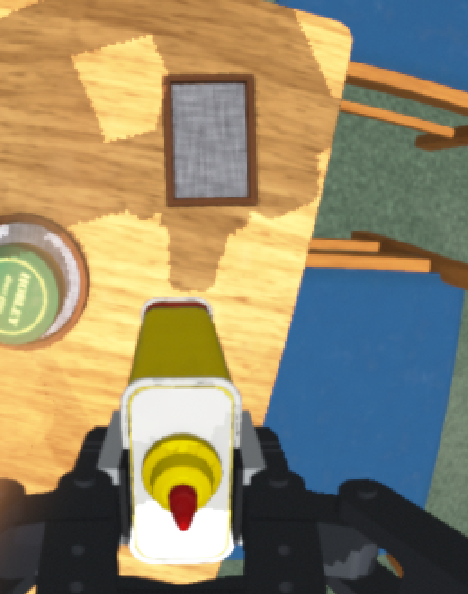

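The can hangs square and upright; the holder is at crop corners (163,75),(254,75),(256,205),(167,207).

Run:
```python
from h import *
d=np.load('pics/w14.npz');c=dict(T=d['T'],intrinsics=d['K'])
P=np.array([wray(c,np.array(p)/1.8+(150,0),10) for p in [(163,75),(254,75),(256,205),(167,207)]]);r=cv2.minAreaRect(P.astype(np.float32));print(P.round(1).tolist(),P.mean(0),r)
T,s=tool();ctr=(P.mean(0)+[439.5,414.1])/2
print(T[:3,3],np.degrees(np.arctan2(T[1,1],T[0,1])),(T[:3,:3].T@(np.r_[ctr,70]-T[:3,3])).round(1))
```

```text
[[407.0, 446.3], [458.7, 457.8], [475.9, 381.4], [424.9, 369.3]] [441.64116431 413.72260347] ((441.7796936035156, 413.840087890625), (53.00751876831055, 79.0242919921875), 13.11694049835205)
[443.47337185 308.68732423 183.955379  ] 11.352880009332077 [103.8  18.  113.9]
```

```bash
python3 -m handwheel '[[[0.03,0.005,0],0,0.02],[[0.06,0.01,0],-0.02,0.02],[[0.085,0.015,0.01],-0.024,0.02],[[0.1,0.018,0.03],-0.024,0.02],[[0.103,0.018,0.06],-0.024,0.02],[[0.103,0.018,0.08],-0.024,0.02],[[0.103,0.018,0.092],-0.024,0.02],[[0.103,0.018,0.095],-0.024,0.02]]'
python3 -m handwheel '[[[0,0,0],0,0.02],[[0,0,0],0,0.02],[[0,0,0],0,0.02]]'
python3 look.py pics/w15.png
```

```text
t: 28.75
eef_pos: [440.3, 412.1, 87.0]
orientation: [0.625, 0.781, -0.002, -0.0]
wrist_force: [-0.4, -0.2, -1.3]
gripper_width: 0.295
grasp_force: 45.0
t: 29.0
eef_pos: [442.2, 414.5, 90.8]
orientation: [0.625, 0.781, 0.001, 0.0]
wrist_force: [0.0, -1.1, -1.6]
gripper_width: 0.298
grasp_force: 45.0
[[0.98, 0.21, 0.06, 426.35], [0.22, -0.94, -0.27, 484.69], [0.0, 0.28, -0.96, 232.73], [0.0, 0.0, 0.0, 1.0]]
```

View pics/w15.png

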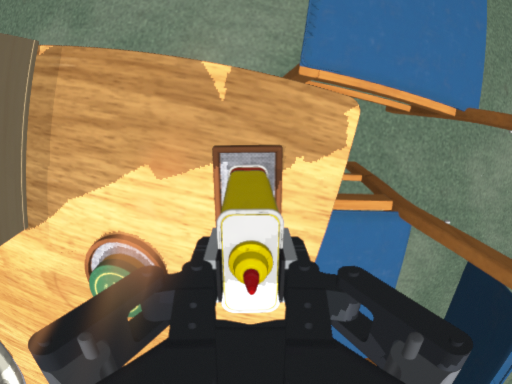

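The can is centred over the oblong holder (213–283 columns). Lowering and releasing.

```bash
python3 -m handwheel '[[[0,-0.001,0.01],0,0.02],[[0,-0.001,0.016],0,0.02],[[0,-0.001,0.02],0,0.02],[[0,-0.001,0.022],0,0.02],[[0,-0.001,0.022],0,0.02],[[0,-0.001,0.022],0,0.02]]'
```

```text
t: 29.55
eef_pos: [439.6, 413.9, 69.2]
orientation: [0.624, 0.781, -0.001, -0.0]
wrist_force: [-8.2, -5.2, 26.2]
gripper_width: 0.299
grasp_force: 48.6
```

```bash
python3 -m handwheel '[[[0,0,-0.0005],0,0.03],[[0,0,-0.0005],0,0.045],[[0,0,-0.0005],0,0.06],[[0,0,-0.0005],0,0.075],[[0,0,-0.0005],0,0.085],[[0,0,-0.03],0,0.085],[[0,0,-0.07],0,0.085],[[0,0,-0.11],0,0.085]]'
python3 -m handwheel '[[[-0.03,-0.02,-0.02],0,0.085],[[-0.06,-0.04,-0.04],0,0.085],[[-0.08,-0.05,-0.05],0,0.085],[[-0.08,-0.05,-0.05],0,0.085]]'
python3 look.py pics/w16.png fluid_can oblong_holder pin_tin large_holder
python3 - <<'E'
from h import *
c=cams.capture('top')
for t,z in(('oil_bottle',37),('small_holder',10),('loupe',15),('middle_holder',10),('pen',6),('fluid_can',97),('oblong_holder',10)):
    print(t,[(pinhole(c,d['xy'],0).round().tolist(),round(float(d['p']),2)) for d in landmark_of(t,'top')][:3])
E
```

```text
t: 30.22
eef_pos: [439.4, 413.2, 177.1]
orientation: [0.624, 0.781, -0.002, -0.0]
wrist_force: [0.7, 0.2, 0.1]
gripper_width: 0.994
grasp_force: 0.0
t: 30.55
eef_pos: [408.4, 322.2, 229.5]
orientation: [0.625, 0.781, 0.001, 0.001]
wrist_force: [1.1, 0.5, 0.3]
gripper_width: 0.995
grasp_force: 0.0
[[0.98, 0.21, 0.06, 392.61], [0.22, -0.94, -0.28, 392.53], [0.0, 0.28, -0.96, 371.34], [0.0, 0.0, 0.0, 1.0]]
fluid_can lm [([291.0, 95.0], 0.64, [441.0, 415.0])]
   mask p0.81 px [299.  93.] rect (434.3 414.4) 38.0x55.2 ang 13.6 circ (436.1 414.8) r29.3
oblong_holder lm [([290.0, 96.0], 0.64, [439.0, 414.0])]
   mask p0.70 px [282. 102.] rect (439.1 414.2) 51.9x79.8 ang 14.2 circ (439.7 413.8) r45.8
pin_tin lm [([198.0, 163.0], 0.61, [344.0, 306.0])]
   mask p0.76 px [194. 168.] rect (344.3 304.2) 63.5x60.5 ang 72.7 circ (344.7 303.7) r32.3
large_holder lm []
   mask p0.72 px [198. 158.] rect (344.4 311.7) 78.7x85.0 ang 77.5 circ (342.9 308.0) r44.0
oil_bottle [([467.0, -257.0], 0.57)]
small_holder [([475.0, -270.0], 0.43)]
loupe [([331.0, -308.0], 0.58), ([396.0, -82.0], 0.4)]
middle_holder [([310.0, -316.0], 0.52)]
pen [([443.0, 3.0], 0.6)]
fluid_can []
oblong_holder []
```

View pics/w16.png

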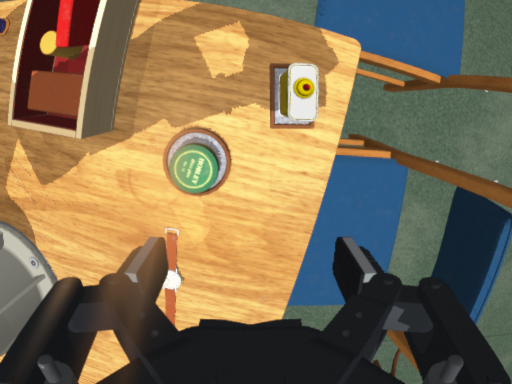

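The can stands in the oblong holder and the tin in the large one, both centred to within a few mm. The bottle and loupe were confirmed earlier.

```bash
python3 -c "
from cell import bot
print(bot.hand_in())"
```

```text
the job is handed in; nothing more can be done
None
```

All four pieces were placed upright in their own holders, the camera views show each within a few millimetres of centre, and the pen was left where it lay; the job was handed in at about 31 s, and the hand-in returned no verdict.

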